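# Close the sloping stamping jig over a camera module and fire its spring stamp

## Task

A camera module lies in the sloping marking jig with the jig's cover standing open. Fold the cover down by its T-handle until it rests fully home on its two posts; only then draw the stamp's knob straight out of the cover until the sear catches and let go of it, so that it stays drawn, and press the trip lever's pad to fire the stamp. Leave the cover fully down and do not shift the loose camera module, parts cup and screwdriver near the jig.

Things in the scene. Friction and masses are not known exactly. Their poses are not given: they have to be found in the camera images.
- stamping_jig: marking jig fixed to the bench: dark base plate 206 x 150 x 12 mm with an aluminium bed sloping at 30 degrees, a camera module fixed in its nest. Origin on the bench under the base (base from x -115 to +91, y +-75 mm); x points from the jig's front to its back, the way the bed rises, y to its left, z up; the front faces roughly to the robot's right.
- cover (a joint): cover angle, rad: 0 = closed on its two posts, parallel to the bed, rising 30 degrees away from the front; grows as it opens, stop at 1.95. The cover is an aluminium plate, hinge to free edge 175, width 116, 8 mm thick, hinged along the bed's top edge. The hinge is stiff (1 N m of friction, about 7 N at the handle): the cover stays where it is left and does not fall shut.
- cover_hinge (a point): middle of the hinge line, 44 mm behind and 155 mm above the jig's origin; the line runs along the jig's y. The axes turn with the cover: x along the plate from free edge to hinge, y along the hinge, z square out of the cover's outer face.
- cover_handle (a point): centre of the cover's black T-handle: a round crossbar 46 mm long, 20 mm thick, parallel to the hinge, on a 10 mm stem at mid-width; 160 mm from the hinge towards the free edge, 46 mm above the plate's mid-plane on the outer face (32 mm clear under the crossbar); the plate ends 15 mm farther out. Can be pinched by its ends, it then turns between the fingers. Axes as cover_hinge.
- striker (a joint): draw of the stamp's striker, m: 0 = fired, at rest; grows as its knob is pulled square out of the cover. Once drawn past 20 mm the sear holds it when let go; end stop at 28 mm. The spring pulls with 3 N at rest, 7 N at 20 mm. Its dark housing, 36 x 36 mm, 70 mm high, stands on the cover's outer face, mid-width, 70 mm from the hinge. Pulling much harder lifts the cover again.
- stamp_knob (a point): centre of the black ribbed pull knob topping the stamp, 26 mm diameter, 28 mm long, axis square to the cover: with the cover closed it leans 30 degrees from vertical towards the jig's front. At rest its underside is 8 mm above the housing and its centre 97 mm above the plate's mid-plane. Axes as cover_hinge.
- trip_lever (a joint): angle of the trip lever, rad: 0 = at rest; grows as its pad is pressed towards the cover; stop at 0.32. A drawn striker fires before the stop, at about 0.17; a light spring returns the lever. Tripping takes about 5 N at the pad.
- trip_pad (a point): centre of the top face of the trip lever's ridged steel pad, 26 x 26 mm, on the right (jig's -y) side of the stamp, 85 mm from the stamp's axis, 92 mm above the plate's mid-plane. Press it square to the cover, 12 to 18 mm. At rest axes as cover_hinge.
- module_13: loose camera module, black, 24 x 56 x 53 mm, standing before the jig's front; origin at the centre of its underside. To be left alone.
- cup_screws: loose blue open parts cup, 62 mm wide, 31 mm high, standing beside the jig's left side; origin at the centre of its underside. To be left alone.
- driver_green: loose screwdriver with a green handle, 152 mm long, lying on the bench; origin about its middle. To be left alone.

How it is judged (in metres and radians):
On the way, in this order (a step that is already met when the one before it is completed fails the run):
1. the cover is folded fully down on its posts (value of joint cover below 0.03 rad), for 0.2 s.
2. the striker is drawn, let go of (hand 60 mm or more from the knob) and held by the sear, with the cover still down (value of joint striker above 0.017 m and distance between the grasp point and stamp_knob above 0.06 m and value of joint cover below 0.03 rad), for 0.2 s.
3. the stamp has fired with the cover down (value of joint striker below 0.003 m and value of joint cover below 0.03 rad), for 0.05 s.
At the end, for the whole second after the job is handed in: the cover rests closed (within 0.03 rad), the striker is fired (within 3 mm of rest) and the trip lever is back up (within 0.06 rad) (all of step 3 and value of joint trip_lever below 0.06 rad); the robot touches nothing.
It fails at once if the loose camera module, parts cup or screwdriver near the jig is shifted by more than 25 mm (distance of any of module_13, cup_screws, driver_green from where it was at the start of the episode above 0.025 m).
It also fails if it takes over 53 s, if anything falls off the work surface, if the arm or the gripper's body presses on something with over 40 N, if the wrist force passes 120 N, or if a joint passes its speed limit or range.

## Robot

A 6-joint arm with a two-finger parallel gripper is mounted at the origin on a cart in front of the work surface, level with it; the furniture and walls round the work are solid. World frame = base frame: x ahead of the robot, y to its left, z up, the work surface at z = 0. Lengths are in m, angles in degrees, forces in N, time in s.
With the tool pointing down it reaches from about 0.375 to 0.9 m from the base axis. Payload 3.1 kg.
Tool frame: the origin (TCP) lies on the centre line of the jaws, within the pads' length; the fingertips stand 25 mm ahead of it and the grasp point (between the pads) lies 6 mm ahead of it; z points along the fingers, y is the line along which they close (so a half turn about z gives the same grasp; the last joint's range is limited). The gripper opens to 87 mm and grips with 3 to 60 N. Pads are 19 mm wide; open, the fingers measure 117 mm over their backs; the gripper's body (75 mm by 190 mm) begins 51 mm behind the grasp point.
Start: joints at [-74.914, 30.224, 82.088, -0, 67.689, -10.227], TCP at [0.267, -0.565, 0.248] pointing down, gripper open.
Joint ranges: [-176.69, 176.69], [-43.24, 126.21], [12.49, 139.97], [-82, 262], [0, 151.66], [-163.58, 163.58]. Speed limits (degrees/s): [159.86, 159.86, 180, 180, 180, 180].

## Interface

Orientations are given as a 3x3 rotation matrix whose columns are the frame's x, y, z axes.
In Python, from rig import read_state, capture, camera_params, hand_in gives the robot as it stands.
- The arm moves only by the tool apply_moves, never from a script. Its argument "rows" is a list of rows, each an object of numbers: "x", "y", "z": the shift along the tool's x, y, z in mm; "rx", "ry", "rz": the turn, a rotation vector about the tool's x, y, z in units of 6 degrees (1.0 is 6 degrees); "claw": the closure in counts, from 0 (fully open) to 255 (shut). A call has 1 to 10 rows; each row is the pose to reach, as a shift and turn from the pose commanded when the call began, along the tool's axes at that moment; what a row does not reach only later rows make up. A row lasts 1/8 s, in which the tool goes at most 62.5 mm and 10.7 degrees, less where a joint would pass 70% of its speed; a pose out of reach is approached as far as the arm can. A call with a gripper value outside its range is refused whole. The fingers move at their own pace and stop on an object; the grip force is fixed at half the most. Time passes only in rows, so rows that repeat a pose let the fingers close. It gives the time, the measured TCP pose, the force, the opening and the grip force at its end, in the units of the state.
- read_state(): the state, without advancing time (a new reading comes with each control period).
- capture(name): name is "side" or "top" or "wrist"; returns (picture, depth): 420x560x3 uint8, red, green, blue; 420x560 float32, m along the optical axis (not along the pixel's ray), 0 where there is no reading.
- camera_params(name): a dict with "fx", "fy", "cx", "cy" (pixels), "xyz" and "orientation" of the camera in the world. Camera axes: x right, y up, looking along -z (the intrinsics and any distortion apply to the point x, -y, -z); pixel columns grow to the right and rows downward; lengths in m; the calibration is good to about 2 mm. A picture is of the moment at which its call begins: read the wrist's pose just before it. camera_params takes no time and is no camera call; for the wrist camera it gives the pose at the moment of the call.
- hand_in(): hands the job in; it is judged then, once.
The state is a dict: "time_s": time; "joint_positions": joint angles; "qvel": joint speeds; "tau": joint torques, N m; "position": TCP position; "tcp_rot": TCP orientation; "force": force on the tool from outside, world axes, zero at the start; "moment": the same for the moment, N m; "opening": opening from 0.0 (shut) to 1.0 (fully open); "grasp_force": force on a finger pad.
Only numpy, scipy, OpenCV 4.12 (cv2) and the standard library are available. Lean on these libraries where they do the work, as an engineer would, in place of code of your own. Each camera call takes 0.05 s, during which the arm holds its last target. There are 200 camera calls.

## Working session

There is one attempt and no reset: what is moved stays moved. The work goes in short steps, Python scripts to look and compute and a tool call to move; the robot and the scene stay as the last step left them, time stands still between calls to the robot, and variables do not carry over. Pictures are saved under pics/ and viewed, at most 10 in all, crops included, and the job is handed in when it is done.

Besides the shell and the picture viewer there is one more tool, called after "Emit:" by a JSON object that holds its "op" and its "data". apply_moves: Moves the arm, as the interface text tells. Its arguments: {"type":"object","properties":{"rows":{"type":"array"}},"required":["rows"]}

```bash
ls; mkdir -p pics; python3 - <<'E'
from rig import *
import cv2,numpy as np
print(read_state())
for n in("side","top"):
    p,d=capture(n); cv2.imwrite(f"pics/{n}0.png",p[:,:,::-1]); np.savez(f"{n}0.npz",p=p,d=d); print(n,camera_params(n))
E
```

```text
pics
{'time_s': 0.0, 'joint_positions': array([-7.49164841e+01,  3.02780705e+01,  8.21558511e+01, -5.92686476e-04,
        6.76862907e+01, -1.02281415e+01]), 'qvel': array([-0.00449363, -0.0940147 ,  0.03595332, -0.03508666, -0.02925319,
        0.10083288]), 'tau': array([-4.83154508e-04, -4.40045643e+01, -1.76588076e+01,  6.35617808e-02,
        5.83251624e-02, -1.68068264e-04]), 'position': array([ 0.2670547 , -0.56434132,  0.24658412]), 'tcp_rot': array([[ 9.03993998e-01,  4.27544785e-01, -5.55221839e-04],
       [ 4.27544991e-01, -9.03991807e-01,  2.02332537e-03],
       [ 3.63146218e-04, -2.06645631e-03, -9.99997799e-01]]), 'force': array([ 0.22043738, -0.48704901,  0.15259481]), 'moment': array([-0.0362793 ,  0.01864365, -0.03524876]), 'grasp_force': 0.0, 'opening': 0.9996951832815886}
side {'fx': 401.46279729584336, 'fy': 401.46279729584336, 'cx': 279.291716548762, 'cy': 214.21049476064576, 'xyz': array([ 0.37805884, -0.58130042,  0.53584106]), 'orientation': array([[ 0.98045255,  0.08318785, -0.17830476],
       [-0.19660662,  0.44949016, -0.87138076],
       [ 0.00765794,  0.88940338,  0.45705906]])}
top {'fx': 507.1949069918296, 'fy': 507.1949069918296, 'cx': 282.3578500984589, 'cy': 198.99644850586478, 'xyz': array([0.39976637, 0.1805629 , 1.2768916 ]), 'orientation': array([[ 0.02097734,  0.99557214, -0.09163004],
       [-0.99929213,  0.02374155,  0.02918184],
       [ 0.03122806,  0.09095302,  0.99536544]])}
```

View pics/side0.png

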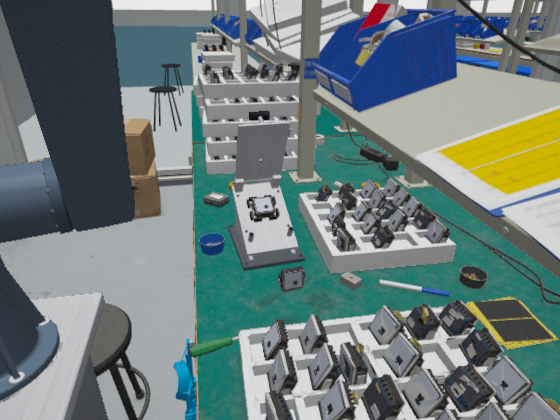

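View pics/top0.png

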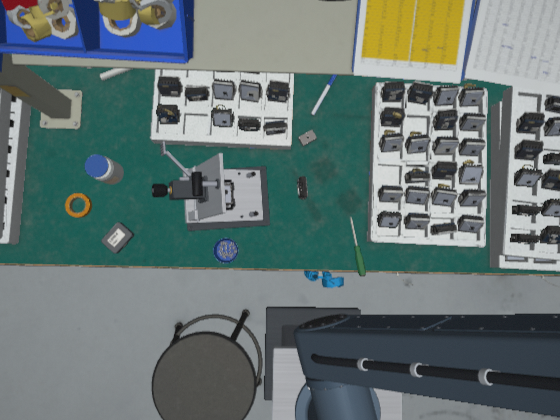

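The side view shows the open cover (235-285,125-190), the bed and base (230-300,190-265), the cup at (212,243), the module at (291,279) and the screwdriver at (212,346). In the top view, the base spans about (187-268,167-230), the knob is at (158,190) and the lever is at (165,150).

```bash
cat > h.py <<'E'
import numpy as np,cv2
from rig import *
def pts(name,d,uv,cp=None):
    c=cp or camera_params(name); uv=np.atleast_2d(uv)
    z=np.array([d[int(round(v)),int(round(u))] for u,v in uv])
    P=np.c_[(uv[:,0]-c['cx'])/c['fx']*z,-(uv[:,1]-c['cy'])/c['fy']*z,-z]
    return P@c['orientation'].T+c['xyz']
def cloud(name,d):
    v,u=np.mgrid[0:420,0:560]; uv=np.c_[u.ravel(),v.ravel()]
    return pts(name,d,uv).reshape(420,560,3)
E
python3 - <<'E'
from h import *
a=np.load('top0.npz');p=a['p'][:,:,::-1]
s=p[130:260,140:320]; cv2.imwrite('pics/topc.png',cv2.resize(s,None,fx=4.4,fy=4.4,interpolation=cv2.INTER_CUBIC))
W=cloud('top',a['d'])
for u,v in [(158,190),(187,187),(215,170),(165,150),(240,190),(302,187),(226,250),(360,250),(60,105),(220,110),(220,40),(100,168),(250,60),(420,20),(265,200)]: print(u,v,W[v,u].round(3))
b=np.load('side0.npz');W=cloud('side',b['d'])
for u,v in [(260,150),(310,100),(400,120)]:print(u,v,W[v,u].round(3))
E
```

```text
158 190 [0.504 0.398 0.272]
187 187 [0.514 0.344 0.252]
215 170 [0.544 0.285 0.291]
165 150 [0.586 0.389 0.263]
240 190 [0.53  0.247 0.066]
302 187 [0.543 0.097 0.048]
226 250 [ 0.386  0.281 -0.   ]
360 250 [ 0.393 -0.054  0.007]
60 105 [0.724 0.683 0.07 ]
220 110 [0.72  0.299 0.085]
220 40 [0.794 0.28  0.323]
100 168 [0.568 0.565 0.117]
250 60 [0.76  0.221 0.311]
420 20 [ 0.838 -0.105  0.343]
265 200 [0.513 0.187 0.013]
260 150 [0.51  0.291 0.247]
310 100 [0.734 0.682 0.275]
400 120 [0.801 0.206 0.325]
```

View pics/topc.png

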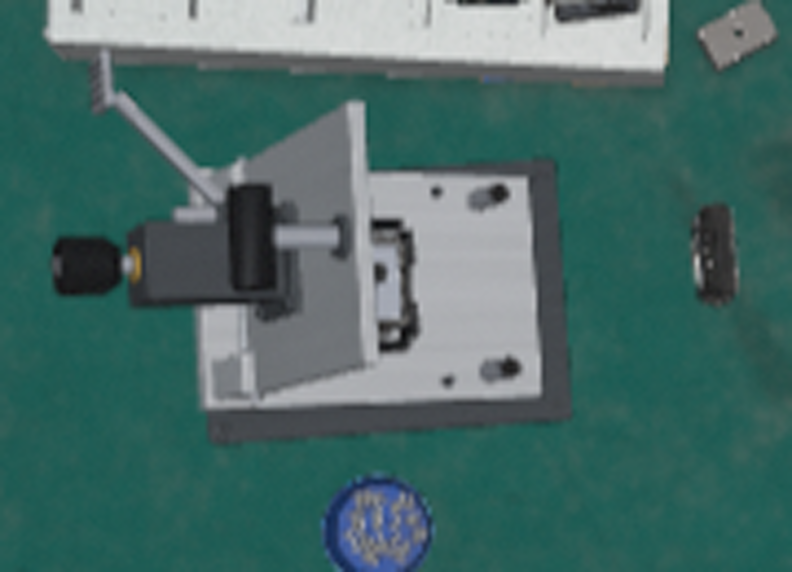

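```bash
cat >> h.py <<'E'
from scipy.optimize import least_squares
from scipy.spatial.transform import Rotation as R
def jig(q):  # x,y,yaw,cover -> pose of jig, cover frame fn
    Rj=R.from_euler('z',q[2]).as_matrix(); t=np.array([q[0],q[1],0])
    J=lambda p:Rj@np.asarray(p)/1+t
    a=q[3]
    # cover closed: x axis (free edge->hinge) rises 30 deg; opening raises free edge
    th=np.radians(30)-a
    Rc=Rj@np.array([[np.cos(th),0,-np.sin(th)],[0,1,0],[np.sin(th),0,np.cos(th)]])
    h=J([.044,0,.155])
    return J,Rc,h
def proj(name,P):
    c=camera_params(name); X=(np.atleast_2d(P)-c['xyz'])@c['orientation']
    return np.c_[c['cx']+c['fx']*X[:,0]/-X[:,2],c['cy']-c['fy']*X[:,1]/-X[:,2]]
E
python3 - <<'E'
from h import *
a=np.load('top0.npz')
ob=np.array([[555,160],[572,418],[210,442]])
ob2=np.array([[87,266],[252,235]])
f=lambda o:(o+.5)/4.4-.5+[140,130]
ob,ob2=f(ob),f(ob2)
def res(q):
    J,Rc,h=jig(q)
    P=[J([-.115,-.075,.012]),J([-.115,.075,.012]),J([.091,.075,.012]),h+Rc@[-.070,0,.097],h+Rc@[-.160,0,.046]]
    return (proj('top',P)-np.r_[ob,ob2]).ravel()
s=least_squares(res,[.5,.3,1.5,1.7]);q=s.x
print(q,s.fun.reshape(-1,2).round(1))
b=np.load('side0.npz');W=cloud('side',b['d'])
P=W[135:172,245:280].reshape(-1,3);P=P[P[:,2]>.1];m=np.median(P,0)
P=P[np.abs(P-m).max(1)<.06]; c=P.mean(0);n=np.linalg.svd(P-c,full_matrices=False)[2][2]
J,Rc,h=jig(q);print('plane n',n,'model z',Rc[:,2],'off',(c-h)@Rc[:,2],'yaw',np.degrees(q[2]))
print('hinge',h,'handle',h+Rc@[-.16,0,.046],'knob',h+Rc@[-.07,0,.097],'pad',h+Rc@[-.07,-.085,.092])
d=[ [155,150],[163,142]]
WT=cloud('top',a['d']); K=WT[184:197,152:164].reshape(-1,3);print('knobcloud',np.median(K,0))
K=WT[172:195,192:202].reshape(-1,3);K=K[K[:,2]>.25];print('handlecloud',K.min(0),K.max(0),np.median(K,0))
q[3]=0;J,Rc,h=jig(q)
print('closed handle',h+Rc@[-.16,0,.046],'knob',h+Rc@[-.07,0,.097],'pad',h+Rc@[-.07,-.085,.092],'\n',Rc)
E
```

```text
[0.51540385 0.29440101 1.65948058 1.67243832] [[ 0.2 -0.6]
 [ 0.3  0.2]
 [-0.5  0.3]
 [-0.  -0.3]
 [ 0.   0.4]]
plane n [-0.08230067  0.90646451  0.41418436] model z [-0.08079968  0.90870412  0.40954639] off -0.002265478988567175 yaw 95.0812332969184
hinge [0.51150686 0.3382281  0.155     ] handle [0.51359371 0.31475858 0.31980542] knob [0.50620838 0.39781681 0.25858625] pad [0.59127834 0.40080158 0.25653852]
knobcloud [0.5046577  0.39908946 0.26945856]
handlecloud [0.49220555 0.30552113 0.2502199 ] [0.53515157 0.33363579 0.33469011] [0.51346112 0.31422183 0.32773125]
closed handle [0.52581627 0.17729896 0.11483717] knob [0.52117156 0.22953515 0.20400446] pad [0.6056161  0.23955361 0.19967434] 
 [[-0.07670218 -0.99607013  0.04428402]
 [ 0.86262204 -0.08856805 -0.49803506]
 [ 0.5         0.          0.8660254 ]]
```

```bash
cat >> h.py <<'E'
Q=[0.51540385,0.29440101,1.65948058,1.67243832]
def cov(a): J,Rc,h=jig(Q[:3]+[a]); return Rc,h
def tool(tilt): # tool rotation; tilt 0 = down, 30 = square to the closed cover
    Rc,_=cov(np.radians(30-tilt)); return np.c_[Rc[:,0],-Rc[:,1],-Rc[:,2]]
def rel(grasp,Rt,base=None,pr=1):
    """row values bringing the grasp point to 'grasp' with rotation Rt"""
    s=read_state(); p,R0=base or (s['position'],s['tcp_rot'])
    t=np.asarray(grasp)-Rt@[0,0,.006]
    o=np.r_[R0.T@(t-p)*1000, R.from_matrix(R0.T@Rt).as_rotvec(degrees=True)/6]
    if pr: print(dict(zip(['x','y','z','rx','ry','rz'],o.round([1]).tolist() if 0 else np.round(o,2).tolist())))
    return o
E
python3 - <<'E'
from h import *
Rc,h=cov(Q[3]);H=h+Rc@[-.16,0,.046]
print(H,tool(0));rel(H+[0,0,.09],tool(0)); rel(H,tool(0))
E
```

```text
[0.51359371 0.31475858 0.31980542] [[-0.08856805  0.99607013 -0.        ]
 [ 0.99607013  0.08856805 -0.        ]
 [ 0.         -0.         -1.        ]]
{'x': 598.78, 'y': -689.67, 'z': -167.64, 'rx': -0.01, 'ry': -0.01, 'rz': -11.63}
{'x': 598.76, 'y': -689.5, 'z': -77.64, 'rx': -0.01, 'ry': -0.01, 'rz': -11.63}
```

Emit:
{"op": "apply_moves", "data": {"rows": [{"x":0,"y":0,"z":-60,"claw":0},{"x":0,"y":0,"z":-120,"claw":0},{"x":43,"y":-49,"z":-168,"rz":-1,"claw":0},{"x":86,"y":-98,"z":-168,"rz":-2,"claw":0},{"x":128,"y":-147,"z":-168,"rz":-3,"claw":0},{"x":170,"y":-196,"z":-168,"rz":-4,"claw":0},{"x":213,"y":-245,"z":-168,"rz":-5,"claw":0},{"x":256,"y":-294,"z":-168,"rz":-6,"claw":0},{"x":299,"y":-343,"z":-168,"rz":-7,"claw":0},{"x":341,"y":-392,"z":-168,"rz":-8,"claw":0}]}}

```text
validation failed for argument at $.ro...
```

```bash
python3 - <<'E'
from h import *
Rc,h=cov(Q[3]);H=h+Rc@[-.16,0,.046]
s=read_state();print(s['time_s'],s['position'],s['joint_positions'],s['force']);rel(H+[0,0,.09],tool(0))
E
```

```text
0.1 [ 0.26707908 -0.56439776  0.24668025] [-7.49149180e+01  3.02730446e+01  8.21482458e+01 -2.34838004e-03
  6.76882530e+01 -1.02263822e+01] [ 0.22272632 -0.69321953  0.24777212]
{'x': 598.78, 'y': -689.67, 'z': -167.64, 'rx': -0.01, 'ry': -0.01, 'rz': -11.63}
```

Emit:
{"op": "apply_moves", "data": {"rows": [{"x":0,"y":0,"z":-60,"rx":0,"ry":0,"rz":0,"claw":0},{"x":0,"y":0,"z":-120,"rx":0,"ry":0,"rz":0,"claw":0},{"x":40,"y":-46,"z":-168,"rx":0,"ry":0,"rz":-1,"claw":0},{"x":80,"y":-92,"z":-168,"rx":0,"ry":0,"rz":-2,"claw":0},{"x":120,"y":-138,"z":-168,"rx":0,"ry":0,"rz":-3,"claw":0},{"x":160,"y":-184,"z":-168,"rx":0,"ry":0,"rz":-4,"claw":0},{"x":200,"y":-230,"z":-168,"rx":0,"ry":0,"rz":-5,"claw":0},{"x":240,"y":-276,"z":-168,"rx":0,"ry":0,"rz":-6,"claw":0},{"x":280,"y":-322,"z":-168,"rx":0,"ry":0,"rz":-7,"claw":0},{"x":320,"y":-368,"z":-168,"rx":0,"ry":0,"rz":-8,"claw":0}]}}

```text
time_s: 1.35
position: [0.3987, -0.095, 0.4154]
tcp_rot: [[0.284, 0.959, 0.0], [0.959, -0.284, 0.0], [0.0, 0.0, -1.0]]
force: [1.0, -0.9, -0.6]
opening: 1.001
grasp_force: 0.0
```

```bash
python3 - <<'E'
from h import *
Rc,h=cov(Q[3]);H=h+Rc@[-.16,0,.046]
s=read_state();print(s['time_s'],s['position'],s['joint_positions'],s['force']);rel(H+[0,0,.09],tool(0))
E
```

```text
1.35 [ 0.39870613 -0.09497716  0.41542909] [-2.91197651e+01  2.12087049e+00  9.56333140e+01  1.08446292e-02
  8.22362734e+01 -1.25956147e+01] [ 0.998104   -0.86656825 -0.63757676]
{'x': 425.49, 'y': -6.4, 'z': -0.32, 'rx': 0.0, 'ry': -0.0, 'rz': -3.6}
```

Emit:
{"op": "apply_moves", "data": {"rows": [{"x":55,"y":-1,"z":0,"rx":0,"ry":0,"rz":-0.5,"claw":0},{"x":110,"y":-2,"z":0,"rx":0,"ry":0,"rz":-1,"claw":0},{"x":165,"y":-3,"z":0,"rx":0,"ry":0,"rz":-1.5,"claw":0},{"x":220,"y":-4,"z":0,"rx":0,"ry":0,"rz":-2,"claw":0},{"x":275,"y":-5,"z":0,"rx":0,"ry":0,"rz":-2.5,"claw":0},{"x":330,"y":-5,"z":0,"rx":0,"ry":0,"rz":-3,"claw":0},{"x":385,"y":-6,"z":0,"rx":0,"ry":0,"rz":-3.6,"claw":0},{"x":425.5,"y":-6.4,"z":0,"rx":0,"ry":0,"rz":-3.6,"claw":0},{"x":425.5,"y":-6.4,"z":0,"rx":0,"ry":0,"rz":-3.6,"claw":0},{"x":425.5,"y":-6.4,"z":0,"rx":0,"ry":0,"rz":-3.6,"claw":0}]}}

```text
time_s: 2.6
position: [0.5143, 0.3119, 0.4149]
tcp_rot: [[-0.086, 0.996, -0.002], [0.996, 0.086, -0.001], [-0.001, -0.002, -1.0]]
force: [-0.7, 0.3, -0.2]
opening: 0.998
grasp_force: 0.0
```

```bash
python3 - <<'E'
from h import *
Rc,h=cov(Q[3]);H=h+Rc@[-.16,0,.046]
s=read_state();print(s['time_s'],s['position'],s['joint_positions'],s['force']);rel(H,tool(0))
p,d=capture('wrist');cv2.imwrite('pics/w1.png',p[:,:,::-1])
c=camera_params('wrist');print(proj('wrist',[H-.023*Rc[:,1],H+.023*Rc[:,1],H]))
E
```

```text
2.6 [0.51431216 0.31187703 0.41489863] [ 2.06164721e+01  2.04033742e+01  7.19295096e+01 -3.90350434e-02
  8.77761461e+01  1.56946204e+01] [-0.71394886  0.26427349 -0.20247958]
{'x': 3.04, 'y': -0.32, 'z': 89.09, 'rx': -0.02, 'ry': 0.01, 'rz': -0.03}
[[309.39590114 215.10529728]
 [238.90939176 215.33408295]
 [274.14534599 215.21971381]]
```

View pics/w1.png

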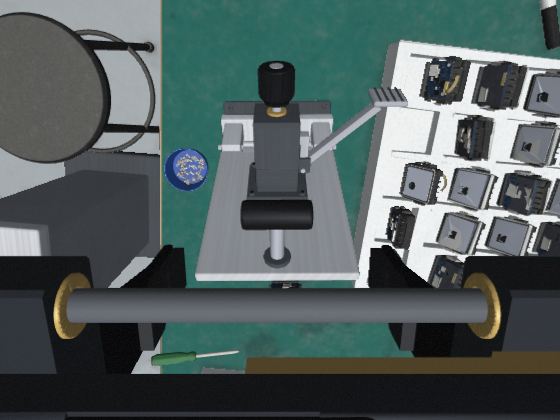

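The bar spans (243-312,201-229), centred at (277,215). That is about 2 mm from the prediction, so I'll descend and grip.

Emit:
{"op": "apply_moves", "data": {"rows": [{"x":3,"y":1,"z":30,"rx":0,"ry":0,"rz":0,"claw":0},{"x":3,"y":1,"z":60,"rx":0,"ry":0,"rz":0,"claw":0},{"x":3,"y":1,"z":80,"rx":0,"ry":0,"rz":0,"claw":0},{"x":3,"y":1,"z":89,"rx":0,"ry":0,"rz":0,"claw":0},{"x":3,"y":1,"z":89,"rx":0,"ry":0,"rz":0,"claw":80},{"x":3,"y":1,"z":89,"rx":0,"ry":0,"rz":0,"claw":150},{"x":3,"y":1,"z":89,"rx":0,"ry":0,"rz":0,"claw":150},{"x":3,"y":1,"z":89,"rx":0,"ry":0,"rz":0,"claw":150},{"x":3,"y":1,"z":89,"rx":0,"ry":0,"rz":0,"claw":150},{"x":3,"y":1,"z":89,"rx":0,"ry":0,"rz":0,"claw":150}]}}

```text
time_s: 3.9
position: [0.5138, 0.3155, 0.3268]
tcp_rot: [[-0.086, 0.996, -0.004], [0.996, 0.086, -0.001], [-0.0, -0.004, -1.0]]
force: [-5.1, -0.3, 5.0]
opening: 0.524
grasp_force: 30.0
```

```bash
python3 - <<'E'
from h import *
s=read_state();print(s['time_s'],s['position'],s['joint_positions'],s['force'],s['opening'],s['grasp_force'])
# arc rows: command relative to current pose, aligned on model handle
a0=Q[3];Rc,h=cov(a0);H=h+Rc@[-.16,0,.046]
off=s['position']+s['tcp_rot']@[0,0,.006]-H;print('off',off)
n=20
for i in range(1,n+1):
    f=i/n;a=a0*(1-f)
    Rc,h=cov(a);rel(h+Rc@[-.16,0,.046]+off*(1-f),tool(30*f))
E
```

```text
3.9 [0.51383767 0.31545037 0.32675648] [2.09155539e+01 2.41056809e+01 7.96077689e+01 4.80824855e-02
 7.64997287e+01 1.59676051e+01] [-5.14510752 -0.28851456  5.03259753] 0.5244565596653359 29.97553562745452
off [0.00022136 0.0006884  0.0009511 ]
{'x': -13.87, 'y': 0.01, 'z': 2.6, 'rx': -0.04, 'ry': 0.25, 'rz': -0.02}
{'x': -27.49, 'y': 0.04, 'z': 6.33, 'rx': -0.04, 'ry': 0.5, 'rz': -0.03}
{'x': -40.74, 'y': 0.08, 'z': 11.18, 'rx': -0.04, 'ry': 0.75, 'rz': -0.03}
{'x': -53.56, 'y': 0.12, 'z': 17.1, 'rx': -0.04, 'ry': 1.0, 'rz': -0.03}
{'x': -65.83, 'y': 0.16, 'z': 24.07, 'rx': -0.03, 'ry': 1.25, 'rz': -0.03}
{'x': -77.49, 'y': 0.21, 'z': 32.02, 'rx': -0.03, 'ry': 1.5, 'rz': -0.03}
{'x': -88.45, 'y': 0.26, 'z': 40.91, 'rx': -0.03, 'ry': 1.75, 'rz': -0.03}
{'x': -98.63, 'y': 0.31, 'z': 50.67, 'rx': -0.03, 'ry': 2.0, 'rz': -0.03}
{'x': -107.97, 'y': 0.36, 'z': 61.24, 'rx': -0.03, 'ry': 2.25, 'rz': -0.03}
{'x': -116.41, 'y': 0.41, 'z': 72.53, 'rx': -0.03, 'ry': 2.5, 'rz': -0.03}
{'x': -123.87, 'y': 0.46, 'z': 84.48, 'rx': -0.03, 'ry': 2.75, 'rz': -0.03}
{'x': -130.32, 'y': 0.51, 'z': 97.01, 'rx': -0.03, 'ry': 3.0, 'rz': -0.03}
{'x': -135.7, 'y': 0.55, 'z': 110.01, 'rx': -0.03, 'ry': 3.25, 'rz': -0.03}
{'x': -139.99, 'y': 0.6, 'z': 123.41, 'rx': -0.03, 'ry': 3.5, 'rz': -0.03}
{'x': -143.16, 'y': 0.65, 'z': 137.11, 'rx': -0.03, 'ry': 3.75, 'rz': -0.03}
{'x': -145.17, 'y': 0.69, 'z': 151.02, 'rx': -0.03, 'ry': 4.0, 'rz': -0.03}
{'x': -146.03, 'y': 0.73, 'z': 165.03, 'rx': -0.03, 'ry': 4.25, 'rz': -0.03}
{'x': -145.72, 'y': 0.77, 'z': 179.06, 'rx': -0.03, 'ry': 4.5, 'rz': -0.03}
{'x': -144.24, 'y': 0.81, 'z': 193.0, 'rx': -0.03, 'ry': 4.75, 'rz': -0.03}
{'x': -141.62, 'y': 0.84, 'z': 206.76, 'rx': -0.03, 'ry': 5.0, 'rz': -0.03}
```

Emit:
{"op": "apply_moves", "data": {"rows": [{"x":-13.9,"y":0,"z":2.6,"rx":0,"ry":0.25,"rz":0,"claw":150},{"x":-27.5,"y":0,"z":6.3,"rx":0,"ry":0.5,"rz":0,"claw":150},{"x":-40.7,"y":0,"z":11.2,"rx":0,"ry":0.75,"rz":0,"claw":150},{"x":-53.6,"y":0,"z":17.1,"rx":0,"ry":1.0,"rz":0,"claw":150},{"x":-65.8,"y":0,"z":24.1,"rx":0,"ry":1.25,"rz":0,"claw":150},{"x":-77.5,"y":0,"z":32,"rx":0,"ry":1.5,"rz":0,"claw":150},{"x":-88.5,"y":0,"z":40.9,"rx":0,"ry":1.75,"rz":0,"claw":150},{"x":-98.6,"y":0,"z":50.7,"rx":0,"ry":2.0,"rz":0,"claw":150},{"x":-108,"y":0,"z":61.2,"rx":0,"ry":2.25,"rz":0,"claw":150},{"x":-116.4,"y":0,"z":72.5,"rx":0,"ry":2.5,"rz":0,"claw":150}]}}

```text
time_s: 5.15
position: [0.5244, 0.2002, 0.2546]
tcp_rot: [[-0.083, 0.996, -0.024], [0.962, 0.086, 0.261], [0.262, -0.002, -0.965]]
force: [-5.0, 3.1, 5.5]
opening: 0.526
grasp_force: 30.0
```

```bash
python3 - <<'E'
from h import *
s=read_state();print(s['time_s'],s['joint_positions'],s['force'],s['opening'],s['grasp_force'])
a0=Q[3]
P=s['position']+s['tcp_rot']@[0,0,.006]
Rc,h=cov(0);v=(P-h)@Rc;ang=np.arctan2(v[2],-v[0])-np.arctan2(.046,.16);print('angle by grasp',ang,'radius',np.hypot(v[0],v[2]),'lat',v[1])
for i in range(11,21):
    f=i/20;a=a0*(1-f)
    Rc,h=cov(a);rel(h+Rc@[-.16,0,.046],tool(30*f))
E
```

```text
5.15 [  1.73013436  24.3540557   93.64745402  16.91122072  63.97111016
 -10.93871944] [-5.01995938  3.07776137  5.52981173] 0.5260529835224405 30.004026778042316
angle by grasp 0.8437735461140465 radius 0.16603663240136257 lat -0.0006237098509200755
{'x': -11.52, 'y': -0.59, 'z': 10.02, 'rx': -0.01, 'ry': 0.22, 'rz': -0.02}
{'x': -20.98, 'y': -0.56, 'z': 20.38, 'rx': -0.01, 'ry': 0.47, 'rz': -0.02}
{'x': -29.54, 'y': -0.53, 'z': 31.48, 'rx': -0.01, 'ry': 0.72, 'rz': -0.02}
{'x': -37.15, 'y': -0.5, 'z': 43.25, 'rx': -0.01, 'ry': 0.97, 'rz': -0.02}
{'x': -43.74, 'y': -0.47, 'z': 55.6, 'rx': -0.01, 'ry': 1.22, 'rz': -0.02}
{'x': -49.29, 'y': -0.44, 'z': 68.46, 'rx': -0.01, 'ry': 1.47, 'rz': -0.02}
{'x': -53.74, 'y': -0.42, 'z': 81.72, 'rx': -0.01, 'ry': 1.72, 'rz': -0.03}
{'x': -57.07, 'y': -0.4, 'z': 95.3, 'rx': -0.01, 'ry': 1.97, 'rz': -0.03}
{'x': -59.26, 'y': -0.38, 'z': 109.1, 'rx': -0.01, 'ry': 2.22, 'rz': -0.03}
{'x': -60.29, 'y': -0.37, 'z': 123.03, 'rx': -0.01, 'ry': 2.47, 'rz': -0.03}
```

Emit:
{"op": "apply_moves", "data": {"rows": [{"x":-11.5,"y":0,"z":10,"rx":0,"ry":0.22,"rz":0,"claw":150},{"x":-21,"y":0,"z":20.4,"rx":0,"ry":0.47,"rz":0,"claw":150},{"x":-29.5,"y":0,"z":31.5,"rx":0,"ry":0.72,"rz":0,"claw":150},{"x":-37.1,"y":0,"z":43.2,"rx":0,"ry":0.97,"rz":0,"claw":150},{"x":-43.7,"y":0,"z":55.6,"rx":0,"ry":1.22,"rz":0,"claw":150},{"x":-49.3,"y":0,"z":68.5,"rx":0,"ry":1.47,"rz":0,"claw":150},{"x":-53.7,"y":0,"z":81.7,"rx":0,"ry":1.72,"rz":0,"claw":150},{"x":-57,"y":0,"z":95.3,"rx":0,"ry":1.97,"rz":0,"claw":150},{"x":-59.2,"y":0,"z":109,"rx":0,"ry":2.22,"rz":0,"claw":150},{"x":-60,"y":0,"z":117,"rx":0,"ry":2.4,"rz":0,"claw":150}]}}

```text
time_s: 6.4
position: [0.5269, 0.1728, 0.1254]
tcp_rot: [[-0.074, 0.996, -0.045], [0.866, 0.086, 0.492], [0.494, -0.002, -0.87]]
force: [-3.2, 1.8, 5.9]
opening: 0.524
grasp_force: 30.0
```

```bash
cat >> h.py <<'E'
def chk():
    s=read_state();print(s['time_s'],s['joint_positions'].round(1),s['force'].round(1),s['opening'],s['grasp_force'])
    P=s['position']+s['tcp_rot']@[0,0,.006]
    Rc,h=cov(0);v=(P-h)@Rc;print('ang',np.arctan2(v[2],-v[0])-np.arctan2(.046,.16),'cover frame',v*1000,'F cover',s['force']@Rc)
    return s
E
python3 - <<'E'
from h import *
chk();Rc,h=cov(0);rel(h+Rc@[-.16,0,.046],tool(30))
E
```

```text
6.4 [ -8.1  37.6 101.5  36.2  54.4 -38.1] [-3.2  1.8  5.9] 0.5238410676093809 30.00018353573978
ang 0.03360100517240833 cover frame [-158.67731464   -0.65357608   51.45066815] F cover [4.78360124 2.99199452 4.08532665]
{'x': -1.33, 'y': -0.65, 'z': 5.46, 'rx': -0.01, 'ry': 0.07, 'rz': -0.03}
```

Emit:
{"op": "apply_moves", "data": {"rows": [{"x":-1,"y":0,"z":3,"rx":0,"ry":0.07,"rz":0,"claw":150},{"x":-1.3,"y":0,"z":5.5,"rx":0,"ry":0.07,"rz":0,"claw":150},{"x":-1.3,"y":0,"z":7.5,"rx":0,"ry":0.07,"rz":0,"claw":150},{"x":-1.3,"y":0,"z":8,"rx":0,"ry":0.07,"rz":0,"claw":150},{"x":-1.3,"y":0,"z":8,"rx":0,"ry":0.07,"rz":0,"claw":150},{"x":-1.3,"y":0,"z":8,"rx":0,"ry":0.07,"rz":0,"claw":150}]}}

```text
time_s: 7.15
position: [0.5267, 0.1746, 0.1178]
tcp_rot: [[-0.075, 0.996, -0.045], [0.864, 0.087, 0.495], [0.497, -0.002, -0.868]]
force: [-5.1, -2.1, 3.7]
opening: 0.524
grasp_force: 30.0
```

```bash
python3 -c "
from h import *
chk()"
```

```text
7.15 [ -8.1  38.4 101.7  36.9  53.6 -39. ] [-5.1 -2.1  3.7] 0.5241241328765626 30.0020906701684
ang -0.013072255907275343 cover frame [-160.94231747   -0.67699095   44.00153803] F cover [0.45972882 5.24374806 4.05395171]
```

Emit:
{"op": "apply_moves", "data": {"rows": [{"x":0,"y":0,"z":1.5,"rx":0,"ry":0,"rz":0,"claw":150},{"x":0,"y":0,"z":3,"rx":0,"ry":0,"rz":0,"claw":150},{"x":0,"y":0,"z":4,"rx":0,"ry":0,"rz":0,"claw":150},{"x":0,"y":0,"z":4,"rx":0,"ry":0,"rz":0,"claw":150}]}}

```text
time_s: 7.65
position: [0.5268, 0.1748, 0.1171]
tcp_rot: [[-0.077, 0.996, -0.044], [0.865, 0.088, 0.495], [0.497, 0.0, -0.868]]
force: [-10.1, -14.1, 25.7]
opening: 0.523
grasp_force: 30.0
```

```bash
python3 - <<'E'
from h import *
chk()
p,d=capture('side');cv2.imwrite('pics/s2.png',cv2.resize(p[100:290,180:340,::-1],None,fx=3,fy=3,interpolation=cv2.INTER_CUBIC))
E
```

```text
7.65 [ -8.   38.5 101.8  37.   53.5 -39.2] [-10.1 -14.1  25.7] 0.5230990182822544 30.00357518903911
ang -0.01786845736188636 cover frame [-161.09143346   -0.77958918   43.21300863] F cover [ 1.45476429 11.31766516 28.8568213 ]
```

View pics/s2.png

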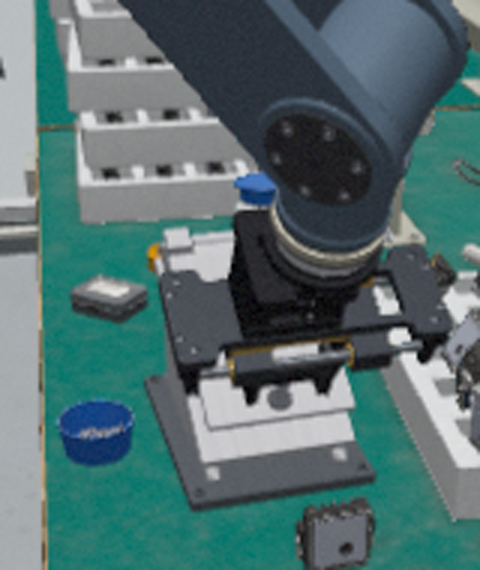

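The jig is closed under the gripper and the stop is felt (29 N square to the cover). The loose items are undisturbed: cup at (97,432) and module at (337,535) in the crop. I'll ease off, release and retreat.

Emit:
{"op": "apply_moves", "data": {"rows": [{"x":0,"y":0,"z":-3,"rx":0,"ry":0,"rz":0,"claw":150},{"x":0,"y":0,"z":-3,"rx":0,"ry":0,"rz":0,"claw":0},{"x":0,"y":0,"z":-3,"rx":0,"ry":0,"rz":0,"claw":0},{"x":0,"y":0,"z":-3,"rx":0,"ry":0,"rz":0,"claw":0},{"x":0,"y":0,"z":-3,"rx":0,"ry":0,"rz":0,"claw":0},{"x":0,"y":0,"z":-40,"rx":0,"ry":0,"rz":0,"claw":0},{"x":0,"y":0,"z":-80,"rx":0,"ry":0,"rz":0,"claw":0},{"x":0,"y":0,"z":-120,"rx":0,"ry":0,"rz":0,"claw":0},{"x":45,"y":0,"z":-120,"rx":0,"ry":0,"rz":0,"claw":0},{"x":60,"y":0,"z":-120,"rx":0,"ry":0,"rz":0,"claw":0}]}}

```text
time_s: 8.95
position: [0.5283, 0.1701, 0.2497]
tcp_rot: [[-0.076, 0.996, -0.041], [0.864, 0.087, 0.495], [0.497, 0.002, -0.868]]
force: [0.6, 0.2, -1.3]
opening: 1.0
grasp_force: 0.0
```

```bash
python3 - <<'E'
from h import *
s=chk();Rc,h=cov(0)
K=h+Rc@[-.071,-.0007,.095]
rel(K+Rc@[0,0,.003],tool(30))
p,d=capture('wrist');cv2.imwrite('pics/w2.png',p[:,:,::-1])
W=cloud('wrist',d)
L=((W-h)@Rc)*1000
print('handle px',proj('wrist',h+Rc@[-.16,0,.056]),'knob top px',proj('wrist',K+Rc@[0,0,.014]),'pad',proj('wrist',h+Rc@[-.07,-.085,.092]))
np.save('L2.npy',L)
E
```

```text
8.95 [ -8.5  26.4  96.4  31.4  68.1 -28.3] [ 0.6  0.2 -1.3] 0.9997013821114752 0.0
ang 0.7378800710435836 cover frame [-99.04560089  -1.80469547 160.47721358] F cover [-0.55481627 -0.63191533 -1.1708987 ]
{'x': 28.25, 'y': -1.29, 'z': 62.37, 'rx': 0.03, 'ry': 0.03, 'rz': -0.0}
handle px [[272.69781017 293.62360779]] knob top px [[272.7639332  194.23792316]] pad [[418.36433519 185.38329198]]
```

View pics/w2.png

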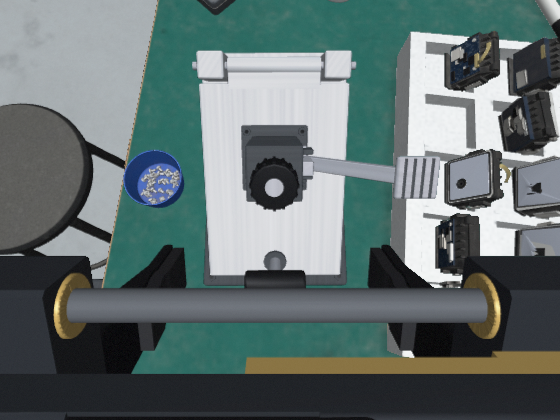

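```bash
python3 - <<'E'
from h import *
L=np.load('L2.npy');print(camera_params('wrist'))
for n,(a,b,c,e) in dict(pad=(160,193,400,434),cap=(183,193,270,280),knob=(157,210,249,299),house=(145,155,255,295),plate=(215,240,220,240)).items():
    P=L[a:b,c:e].reshape(-1,3);P=P[np.isfinite(P).all(1)];print(n,np.median(P,0),np.percentile(P,5,0),np.percentile(P,95,0))
P=L[150:205,390:445].reshape(-1,3);P=P[(P[:,2]>82)];print('padbox',np.percentile(P,[1,50,99],0))
P=L[150:215,240:305].reshape(-1,3);P=P[P[:,2]>100];print('knobbox',np.percentile(P,[1,50,99],0))
P=L[260:290,240:310].reshape(-1,3);P=P[P[:,2]>40];print('hand',np.percentile(P,[1,50,99],0))
E
```

```text
{'fx': 372.75358374045317, 'fy': 372.75358374045317, 'cx': 276.6601778335131, 'cy': 207.3331968293449, 'xyz': array([0.52898192, 0.16828895, 0.40628323]), 'orientation': array([[ 0.99614315, -0.08563501,  0.01911727],
       [ 0.08771979,  0.96694996, -0.23940137],
       [ 0.00201569,  0.240155  ,  0.97073246]])}
pad [-65.50414687 -85.35182715  86.90928755] [-74.49641324 -94.01319278  85.7336841 ] [-56.63715328 -76.30472603  88.17077229]
cap [-67.14236661  -1.63657261 109.37013807] [-69.76096654  -4.0318243  108.24881413] [-64.76109887   0.75868813 110.48150789]
knob [-65.27736382  -1.34876322 108.33735728] [-106.83414168  -14.93943062    3.23665017] [-55.07165941  13.58386497 109.8889211 ]
house [-51.56308849  -1.83877858  72.74135397] [-54.46414044 -12.4118076   70.58590406] [-49.2311031    9.32752983  74.02211292]
plate [-126.24681995   37.01561035    2.88132836] [-136.4033439    29.26804678    1.75778684] [-116.28729899   44.78399546    4.06736271]
padbox [[-78.99513494 -98.00579525  84.17927789]
 [-66.05053256 -85.11309146  86.74350511]
 [-53.93064215 -72.92592384  88.59389972]]
knobbox [[-79.29471737 -13.65539176 101.67733651]
 [-66.04515924  -1.3624624  108.75487648]
 [-53.6211754   11.07424276 111.0558077 ]]
hand [[-155.76240742  -23.51710142   40.52514388]
 [-149.63079432   -1.70232957   52.01786934]
 [ -64.34218062   21.1548508   225.44493998]]
```

```bash
python3 - <<'E'
from h import *
Rc,h=cov(0);rel(h+Rc@[-.0675,-.0012,.097],tool(30))
E
```

```text
{'x': 30.56, 'y': -0.32, 'z': 62.96, 'rx': 0.02, 'ry': 0.03, 'rz': 0.0}
```

The knob outline is centred at (274,184) and the pad at (417,177). Depth puts both about 3 mm towards the hinge of the model, and the target includes that.

Emit:
{"op": "apply_moves", "data": {"rows": [{"x":30.5,"y":0,"z":0,"rx":0,"ry":0,"rz":0,"claw":0},{"x":30.5,"y":0,"z":30,"rx":0,"ry":0,"rz":0,"claw":0},{"x":30.5,"y":0,"z":50,"rx":0,"ry":0,"rz":0,"claw":80},{"x":30.5,"y":0,"z":62,"rx":0,"ry":0,"rz":0,"claw":120},{"x":30.5,"y":0,"z":62,"rx":0,"ry":0,"rz":0,"claw":120},{"x":30.5,"y":0,"z":62,"rx":0,"ry":0,"rz":0,"claw":220},{"x":30.5,"y":0,"z":62,"rx":0,"ry":0,"rz":0,"claw":220},{"x":30.5,"y":0,"z":62,"rx":0,"ry":0,"rz":0,"claw":220},{"x":30.5,"y":0,"z":62,"rx":0,"ry":0,"rz":0,"claw":220},{"x":30.5,"y":0,"z":62,"rx":0,"ry":0,"rz":0,"claw":220}]}}

```text
time_s: 10.25
position: [0.5221, 0.226, 0.21]
tcp_rot: [[-0.075, 0.996, -0.045], [0.864, 0.087, 0.495], [0.497, -0.002, -0.868]]
force: [-4.1, -3.3, 4.0]
opening: 0.288
grasp_force: 30.0
```

```bash
python3 -c "
from h import *
chk()"
```

```text
10.25 [ -2.6  29.8  98.3  34.2  61.2 -26.8] [-4.1 -3.3  4. ] 0.2883891174203701 30.00062161590904
ang 0.6696040631492208 cover frame [-70.12667925  -0.55964946  97.97152438] F cover [-0.53383858  4.39600662  4.93978642]
```

Emit:
{"op": "apply_moves", "data": {"rows": [{"x":0,"y":0,"z":-5,"rx":0,"ry":0,"rz":0,"claw":220},{"x":0,"y":0,"z":-10,"rx":0,"ry":0,"rz":0,"claw":220},{"x":0,"y":0,"z":-15,"rx":0,"ry":0,"rz":0,"claw":220},{"x":0,"y":0,"z":-19,"rx":0,"ry":0,"rz":0,"claw":220},{"x":0,"y":0,"z":-22,"rx":0,"ry":0,"rz":0,"claw":220},{"x":0,"y":0,"z":-24.5,"rx":0,"ry":0,"rz":0,"claw":220},{"x":0,"y":0,"z":-24.5,"rx":0,"ry":0,"rz":0,"claw":220}]}}

```text
time_s: 11.12
position: [0.5232, 0.2141, 0.2307]
tcp_rot: [[-0.074, 0.996, -0.045], [0.864, 0.087, 0.495], [0.497, -0.002, -0.868]]
force: [-4.3, 3.5, -7.3]
opening: 0.289
grasp_force: 30.0
```

```bash
python3 -c "
from h import *
chk()"
```

```text
11.125 [ -3.9  28.   97.3  33.1  64.1 -26.1] [-4.3  3.5 -7.3] 0.2885259316312515 30.002173273824155
ang 0.7685903485538004 cover frame [-70.15815367  -0.62891261 121.89514813] F cover [-0.29386137  3.95281635 -8.24939895]
```

Emit:
{"op": "apply_moves", "data": {"rows": [{"x":0,"y":0,"z":2,"rx":0,"ry":0,"rz":0,"claw":220},{"x":0,"y":0,"z":2,"rx":0,"ry":0,"rz":0,"claw":0},{"x":0,"y":0,"z":2,"rx":0,"ry":0,"rz":0,"claw":0},{"x":0,"y":0,"z":2,"rx":0,"ry":0,"rz":0,"claw":0},{"x":0,"y":0,"z":2,"rx":0,"ry":0,"rz":0,"claw":0},{"x":0,"y":0,"z":-25,"rx":0,"ry":0,"rz":0,"claw":0},{"x":0,"y":0,"z":-55,"rx":0,"ry":0,"rz":0,"claw":0},{"x":0,"y":0,"z":-85,"rx":0,"ry":0,"rz":0,"claw":0},{"x":0,"y":0,"z":-85,"rx":0,"ry":0,"rz":0,"claw":255},{"x":0,"y":0,"z":-85,"rx":0,"ry":0,"rz":0,"claw":255}]}}

```text
time_s: 12.38
position: [0.5274, 0.1722, 0.3041]
tcp_rot: [[-0.074, 0.996, -0.043], [0.864, 0.086, 0.496], [0.497, -0.001, -0.868]]
force: [-0.4, 0.1, 0.3]
opening: 0.85
grasp_force: 0.0
```

```bash
python3 - <<'E'
from h import *
s=chk();Rc,h=cov(0)
p,d=capture('wrist');cv2.imwrite('pics/w3.png',p[:,:,::-1])
L=((cloud('wrist',d)-h)@Rc)*1000
m=(np.abs(L[...,0]+67)<14)&(np.abs(L[...,1]+1)<14)&(L[...,2]>90)&(L[...,2]<150);print('knob top',np.percentile(L[m],[5,50,95],0),m.sum())
m=(np.abs(L[...,0]+67)<16)&(np.abs(L[...,1]+85)<16)&(L[...,2]>75)&(L[...,2]<105);print('pad',np.percentile(L[m],[1,50,99],0))
m=(np.abs(L[...,0]+130)<12)&(np.abs(L[...,1]-40)<10);print('plate',np.median(L[m],0))
E
```

```text
12.375 [ -8.3  22.4  92.9  30.1  74.5 -24. ] [-0.4  0.1  0.3] 0.8497851024431073 0.0
ang 0.9644758444521238 cover frame [-69.91871576  -1.15128021 206.56996768] F cover [0.28238763 0.38718484 0.16251264]
knob top [[-77.89110212 -12.27385692 113.08881646]
 [-65.57057019  -1.12251847 128.33472467]
 [-55.9108734    9.57309152 129.70840425]] 1598
pad [[-80.19056456 -98.139729    75.41038402]
 [-67.51789821 -84.55976364  86.74641926]
 [-55.38172951 -71.62443484  88.49061589]]
plate [-129.92473267   40.14400755    2.87742535]
```

View pics/w3.png

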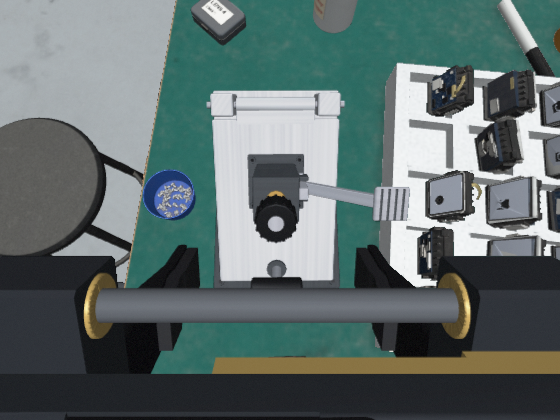

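The knob is held about 20 mm out: its top is at 128 mm against 109 mm before, centred at (275,217). The pad is at (391,203) and the cover is unchanged. Next I'll turn the closed fingers 90° above the pad.

```bash
python3 - <<'E'
from h import *
Rc,h=cov(0);T=tool(30)@R.from_euler('z',90,degrees=True).as_matrix()
rel(h+Rc@[-.068,-.086,.150],T);rel(h+Rc@[-.068,-.086,.115],T)
E
```

```text
{'x': 2.34, 'y': 85.13, 'z': 56.1, 'rx': 0.02, 'ry': 0.02, 'rz': 14.97}
{'x': 2.43, 'y': 85.14, 'z': 91.1, 'rx': 0.02, 'ry': 0.02, 'rz': 14.97}
```

Emit:
{"op": "apply_moves", "data": {"rows": [{"x":0,"y":20,"z":0,"rx":0,"ry":0,"rz":1.7,"claw":255},{"x":0,"y":40,"z":0,"rx":0,"ry":0,"rz":3.4,"claw":255},{"x":1,"y":60,"z":0,"rx":0,"ry":0,"rz":5.1,"claw":255},{"x":2,"y":85,"z":0,"rx":0,"ry":0,"rz":6.8,"claw":255},{"x":2.4,"y":85,"z":0,"rx":0,"ry":0,"rz":8.5,"claw":255},{"x":2.4,"y":85,"z":0,"rx":0,"ry":0,"rz":10.2,"claw":255},{"x":2.4,"y":85,"z":0,"rx":0,"ry":0,"rz":11.9,"claw":255},{"x":2.4,"y":85,"z":0,"rx":0,"ry":0,"rz":13.6,"claw":255},{"x":2.4,"y":85,"z":30,"rx":0,"ry":0,"rz":15,"claw":255},{"x":2.4,"y":85,"z":56,"rx":0,"ry":0,"rz":15,"claw":255}]}}

```text
time_s: 13.68
position: [0.6091, 0.2099, 0.2553]
tcp_rot: [[0.996, 0.073, -0.045], [0.085, -0.864, 0.495], [-0.003, -0.498, -0.867]]
force: [-0.5, 0.1, -0.5]
opening: 0.007
grasp_force: 0.0
```

```bash
python3 - <<'E'
from h import *
chk()
Rc,h=cov(0);T=tool(30)@R.from_euler('z',90,degrees=True).as_matrix()
rel(h+Rc@[-.068,-.086,.112],T)
E
```

```text
13.675 [-3.7 32.2 83.7 31.1 72.  69.6] [-0.5  0.1 -0.5] 0.00720848599729613 0.0
ang 0.8626446434010702 cover frame [-68.03227308 -85.81938282 149.04764965] F cover [-0.08944856  0.45669396 -0.49667794]
{'x': 0.21, 'y': -0.12, 'z': 37.05, 'rx': 0.03, 'ry': 0.01, 'rz': -0.04}
```

Emit:
{"op": "apply_moves", "data": {"rows": [{"x":0,"y":0,"z":25,"rx":0,"ry":0,"rz":0,"claw":255},{"x":0,"y":0,"z":38,"rx":0,"ry":0,"rz":0,"claw":255},{"x":0,"y":0,"z":43,"rx":0,"ry":0,"rz":0,"claw":255},{"x":0,"y":0,"z":48,"rx":0,"ry":0,"rz":0,"claw":255},{"x":0,"y":0,"z":53,"rx":0,"ry":0,"rz":0,"claw":255},{"x":0,"y":0,"z":57,"rx":0,"ry":0,"rz":0,"claw":255},{"x":0,"y":0,"z":59,"rx":0,"ry":0,"rz":0,"claw":255},{"x":0,"y":0,"z":59,"rx":0,"ry":0,"rz":0,"claw":255}]}}

```text
time_s: 14.68
position: [0.6147, 0.2368, 0.2102]
tcp_rot: [[0.997, 0.077, -0.025], [0.079, -0.865, 0.496], [0.017, -0.496, -0.868]]
force: [7.4, -3.9, 6.8]
opening: 0.004
grasp_force: 4.5
```

```bash
python3 - <<'E'
from h import *
chk()
Rc,h=cov(0)
p,d=capture('wrist')
L=((cloud('wrist',d)-h)@Rc)*1000
m=(np.abs(L[...,0]+67)<14)&(np.abs(L[...,1]+1)<14)&(L[...,2]>85)&(L[...,2]<150);print('knob top',np.percentile(L[m],[5,50,95],0),m.sum())
E
```

```text
14.675 [-1.2 35.5 85.3 33.  65.5 68.3] [ 7.4 -3.9  6.8] 0.004146578172932336 4.452163368696347
ang 0.6801843972162809 cover frame [-67.83268462 -93.96241418  96.91700801] F cover [-0.48357304 -7.00854167  8.15337077]Traceback (most recent call last):
  File "<stdin>", line 6, in <module>
    return _quantile_unchecked(
        a, q, axis, out, overwrite_input, method, keepdims, weights)
    return _ureduce(a,
                    func=_quantile_ureduce_func,
    ...<5 lines>...
                    overwrite_input=overwrite_input,
                    method=method)
    r = func(a, **kwargs)
    result = _quantile(arr,
                       quantiles=q,
    ...<2 lines>...
                       out=out,
                       weights=wgt)
    slices_having_nans = np.isnan(arr[-1, ...])
                                  ~~~^^^^^^^^^
IndexError: index -1 is out of bounds for axis 0 with size 0
```

```bash
python3 - <<'E'
from h import *
chk()
a,_=capture('side');b,_=capture('wrist');t,_=capture('top')
a=cv2.resize(a[100:290,180:360],(380,400));b=cv2.resize(b,(400,300));t=cv2.resize(t[110:250,130:270],(290,290))
o=np.zeros((600,800,3),np.uint8);o[:400,:380]=a;o[:300,395:795]=b;o[305:595,400:690]=t
cv2.imwrite('pics/m4.png',o[:,:,::-1])
E
```

```text
14.725 [-1.2 35.5 85.3 33.  65.5 68.3] [ 6.7 -2.6  6.5] 0.006300626394416918 4.439625387894921
ang 0.6804738124278844 cover frame [-67.83185847 -93.93136386  96.97555924] F cover [ 0.48044965 -6.44543381  7.27536335]
```

View pics/m4.png

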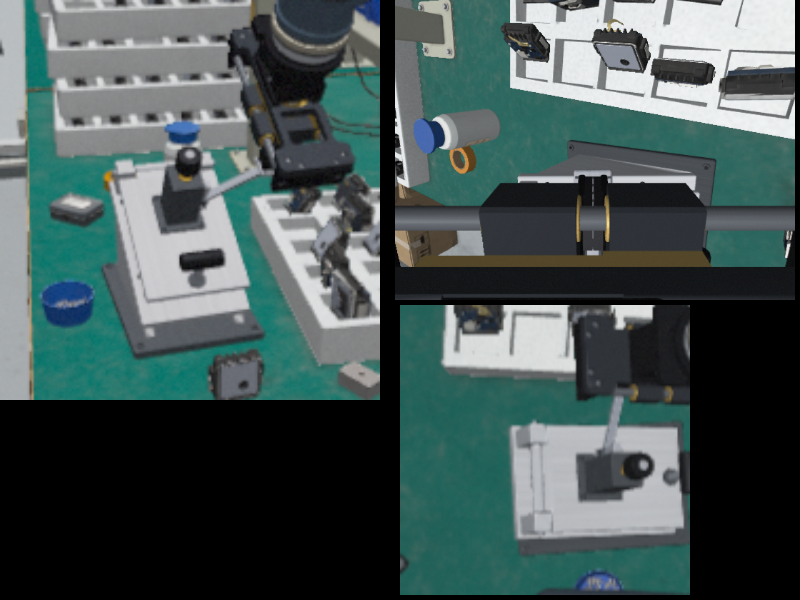

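```bash
python3 - <<'E'
from h import *
Rc,h=cov(0)
a=np.load('top0.npz')
for c in('top','side'):
    p,d=capture(c)
    L=((cloud(c,d)-h)@Rc)*1000
    for n,x,y,z0 in(('knob',-68,-1,90),('plate',-130,40,-10)):
        m=(np.abs(L[...,0]-x)<12)&(np.abs(L[...,1]-y)<12)&(L[...,2]>z0)&(L[...,2]<150);print(c,n,m.sum(),np.percentile(L[m][:,2],[5,50,90,98]) if m.any() else '')
E
```

```text
top knob 140 [ 93.21513866 109.06899109 111.63053684 113.11068611]
top plate 90 [0.73443635 4.09229614 6.01725805 7.73321114]
side knob 110 [ 94.04574611 108.03171406 109.87896963 110.91233883]
side plate 90 [0.58395572 2.94324242 4.75766906 5.71051904]
```

Knob top is back at about 110 mm, against 128 mm when drawn, so the stamp has fired and the cover is still down. Now I'll retreat square to the cover.

Emit:
{"op": "apply_moves", "data": {"rows": [{"x":0,"y":0,"z":-10,"rx":0,"ry":0,"rz":0,"claw":255},{"x":0,"y":0,"z":-20,"rx":0,"ry":0,"rz":0,"claw":255},{"x":0,"y":0,"z":-50,"rx":0,"ry":0,"rz":0,"claw":255},{"x":0,"y":0,"z":-90,"rx":0,"ry":0,"rz":0,"claw":255},{"x":0,"y":0,"z":-120,"rx":0,"ry":0,"rz":0,"claw":255},{"x":0,"y":0,"z":-120,"rx":0,"ry":0,"rz":0,"claw":255},{"x":0,"y":0,"z":-120,"rx":0,"ry":0,"rz":0,"claw":255},{"x":0,"y":0,"z":-120,"rx":0,"ry":0,"rz":0,"claw":255}]}}

```text
time_s: 15.98
position: [0.6114, 0.1795, 0.3086]
tcp_rot: [[0.996, 0.073, -0.046], [0.087, -0.864, 0.496], [-0.004, -0.498, -0.867]]
force: [0.8, 0.3, 0.9]
opening: 0.01
grasp_force: 0.0
```

```bash
python3 - <<'E'
from h import *
chk();Rc,h=cov(0)
for c in('top','side','wrist'):
    p,d=capture(c)
    L=((cloud(c,d)-h)@Rc)*1000
    for n,x,y,z0 in(('knob',-68,-1,90),('pad',-68,-85,50),('plate',-130,40,-10)):
        m=(np.abs(L[...,0]-x)<9)&(np.abs(L[...,1]-y)<9)&(L[...,2]>z0)&(L[...,2]<150);print(c,n,m.sum(),np.percentile(L[m][:,2],[5,50,90,98]) if m.any() else '')
    if c=='side':cv2.imwrite('pics/s5.png',cv2.resize(p[100:360,150:340,::-1],None,fx=2.2,fy=2.2))
E
```

```text
15.975 [-6.5 28.9 80.5 29.8 79.  70.6] [0.8 0.3 0.9] 0.010076200693688357 0.0
ang 0.979383413661068 cover frame [-67.76611924 -85.47117635 210.49204072] F cover [ 0.641464   -0.78914613  0.70934635]
top knob 73 [103.39409604 109.59837669 112.59625301 113.35731656]
top pad 60 [84.92653723 87.77060376 90.42290376 91.87554714]
top plate 56 [1.51486701 4.28670068 6.69865412 8.17846992]
side knob 51 [106.67118    109.17695134 110.14852164 111.23559668]
side pad 47 [85.7262934  87.24099036 88.47329674 89.0585533 ]
side plate 50 [0.37138131 2.81852422 4.05998127 5.40153866]
wrist knob 25 [108.96584854 109.92694923 110.69239952 111.03382132]
wrist pad 548 [86.5844288  87.70214771 88.65813052 89.11598364]
wrist plate 0
```

View pics/s5.png

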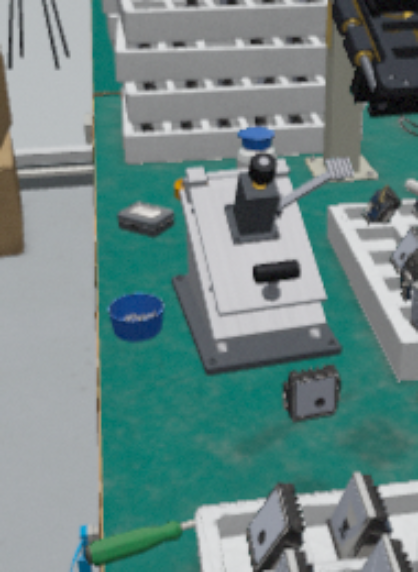

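The picture shows the cover closed, the knob at rest (262,168) and the pad back up (340,168). The cup (137,317), module (313,392) and screwdriver (140,540) are undisturbed, and the arm is clear.

```bash
python3 -c "
from rig import *
print(hand_in())"
```

```text
the job is handed in; nothing more can be done
None
```

The cover is folded fully home, the stamp was drawn and fired with the lever back up, the loose items are undisturbed by the pictures, and the job is handed in at about 16 s (no verdict was returned).

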